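# Unlock the folding stay and close the tool case

### The job

The wooden tool case stands open, its lid propped by the folding steel stay on its right-hand side. Lift the stay's knee, which has a wooden grip, well past centre so that it unlocks and stays up; then let go of it and lower the lid gently until it is fully shut.

Things in the scene. Friction and masses are not known exactly. Their poses are not given: they have to be found in the camera images.
- case: Wooden tool case fixed to the bench, 220 deep (x), 260 wide (y), base 100 high, 140 with the lid shut. Origin: centre of its underside on the bench. x points from its front to the hinged back (away from the robot), y left, z up. The lid is a shell 220 x 260 x 40 deep, hinged about a line along y at x = +110, z = +100. The folding steel stay is outside the right-hand (-y) wall.
- knee_grip (a point): Middle of the stay's wooden grip: level round bar along case y, 16 diameter, 58 long, sticking out sideways at the knee; this point is 62 outside the right-hand wall, 155 above the bench. Clear of the lid: take it from above, closing along case x. Rises on an arc of radius 132 about the stay's lower pivot (case x = -85, z = +90): up and a little to the front. Under 10 N lifts it.
- knee (a joint): Bend of the stay's knee, rad. 0: locked on its stop, sagging below straight, so the lid cannot be pushed down. 0.24: straight (centre), after 9 mm of lift. Beyond: past centre, unlocked; well past is 0.5 or more, 20 to 30 mm of lift in all. Released there it stays up. It changes further as the lid comes down. Lower link 132 long, upper link (knee to lid) 54.
- lid (a joint): How far the lid is lowered, rad: 0 as found (1.06 rad above level), 1.06 fully shut. It sinks about 0.04 as the knee is lifted 30 mm. Lid 0.45 kg; its stiff hinge holds it at any angle once unlocked, so push it all the way down: a few newtons on its outer top face near the front edge, along the arc about the hinge line.

How it is judged:
By the outcome, as a careful person would: the job done as asked, in the order asked, and still so for the second after the job is handed in, with the robot touching nothing.
It also fails if it takes over 53 s, if anything falls off the work surface, if the arm or the gripper's body presses on something with over 40 N, if the wrist force passes 120 N, or if a joint passes its speed limit or range.

### The arm

A 6-joint arm with a two-finger parallel gripper is mounted at the origin on the work surface; the furniture and walls round the work are solid. World frame = base frame: x ahead of the robot, y to its left, z up, the work surface at z = 0. Lengths are in mm, angles in rad, forces in N, time in s.
With the tool pointing down it reaches from about 225 to 725 mm from the base axis. Payload 3.1 kg.
Tool frame: the origin (TCP) lies on the front face of the gripper's body, between the roots of the fingers; the fingertips stand 73 mm ahead of it and the grasp point (between the pads) lies 54 mm ahead of it (ctrl.grip_point_offset is the distance from the TCP to the grasp point, in mm); z points along the fingers, y is the line along which they close (so a half turn about z gives the same grasp; the last joint's range is limited). The gripper opens to 85 mm and grips with 20 to 120 N. Pads are 22 mm wide; open, the fingers measure 114 mm over their backs; the gripper's body (76 mm by 85 mm) begins 54 mm behind the grasp point. The pads swing forward as they close: fully open they stand 13 mm farther back than shut.
Start: joints at [1.164, 0.048, 0.099, 1.622, 0, 1.443], TCP at [144.489, 504.718, 303.912] pointing down, gripper open.
Joint ranges: [-2.91, 2.91], [-0.99, 1.94], [-1.21, 1.42], [-2.12, 2.29], [-1.49, 1.47], [-3.14, 3.14]. Speed limits (rad/s): [2.79, 2.79, 3.14, 3.14, 3.14, 3.14].

### API

Orientations are given as a rotation vector (axis times angle).
In Python, from workcell import readout, cams, ctrl, nets gives the robot as it stands. The module is installed in compiled form; this text tells all that it offers.
- The arm moves only by the tool arm_command, never from a script. Its argument "plan" is a list of rows, each a list of 3 entries, a list of its own where there are three numbers: the shift along the world's x, y, z in mm, then the turn about the world's z in degrees, then the finger opening in mm, from 0 to 85.4. A call has 1 to 12 rows; each row shifts and turns the commanded pose from where the row before left it; what a row does not reach is not made up. A row lasts 1/10 s, in which the tool goes at most 50 mm and 8.59 degrees, less where a joint would pass 70% of its speed; a pose out of reach is approached as far as the arm can. A call is refused whole if a number of a shift passes 50 or a number of a turn 8.59, either way. A call with a gripper value outside its range is refused whole. The fingers move at their own pace and stop on an object; "force" is the grip in N (left out, the last holds). Time passes only in rows, so rows that do not move let the fingers close. It gives the time, the measured TCP pose, the force, the opening and the grip force at its end, in the units of the state.
- readout.read_state(): the state, without advancing time (a new reading comes with each control period).
- cams.get_image(name): name is "scene" or "top" or "wrist"; returns the picture (480x640x3 uint8, red, green, blue); there is no depth.
- cams.camera_model(name): a dict with "fov_y" (degrees; the focal length in pixels is half the picture's height over the tangent of half this angle, whatever the lens; pixels are square), "cx", "cy" (the principal point, pixels), "k1" (the pictures are not rectified: a ray, as slopes to the right and down, at radius r is drawn at 1 + k1 r^2 times it, then the intrinsics apply), "rvec" (rotation vector, rad) and "tvec" (3), from world to camera coordinates, as OpenCV has them. Camera axes: x right, y down, z forward; pixel columns grow to the right and rows downward; lengths in mm; the calibration is good to about 2 mm. A picture is of the moment at which its call begins: read the wrist's pose just before it. camera_model takes no time and is no camera call; for the wrist camera it gives the pose at the moment of the call.
- ctrl.finish_job(): hands the job in; it is judged then, once.
Trained networks look in the newest picture that a camera, given by its name, has taken for a name from the list of things; names that differ only in an ending like _2 or _b are one class to them, and where a whole thing is asked for, a point or a joint stands for the part that bears it (a point fixed in the world has none). Each returns a list of dicts, best first, with "p" (0 to 1); they miss things now and then, are a little off and sometimes report something else, mostly with a low value. They report only what shows in the picture. A call takes as long as a camera call.
- nets.boxes_of(camera, thing): "bbox" ([left, top, right, bottom] in pixels, round what is visible of it).
- nets.masks_of(camera, thing): "pixels" (480x640 bool, what is visible of it) and "bbox" ([left, top, right, bottom] in pixels, round what is visible of it).
- nets.spot_point(camera, thing): "pixel" ([row, column] in pixels: a listed point, or the origin of a listed thing).
The state is a dict: "t": time; "q": joint angles; "qd": joint speeds; "joint_torque": joint torques, N m; "ee_pos": TCP position; "tcp_rot": TCP orientation; "wrist_force": force on the tool from outside, world axes, zero at the start; "ft_torque": the same for the moment, N m; "gripper_width": finger opening in mm; "grip_force": force on a finger pad.
Only numpy, scipy, OpenCV 4.12 (cv2) and the standard library are available. Lean on these libraries where they do the work, as an engineer would, in place of code of your own. Each camera call takes 0.05 s, during which the arm holds its last target. There are 200 camera calls.

## Working session

There is one attempt and no reset: what is moved stays moved. The work goes in short steps, Python scripts to look and compute and a tool call to move; the robot and the scene stay as the last step left them, time stands still between calls to the robot, and variables do not carry over. Pictures are saved under pics/ and viewed, at most 10 in all, crops included, and the job is handed in when it is done.

Besides the shell and the picture viewer there is one more tool, called after "Emit:" as name([rows], argument=value, ...), one row to a line, values as JSON. arm_command: Moves the arm, as the interface text tells. Its arguments: {"type":"object","properties":{"plan":{"type":"array"},"force":{"type":"number"}},"required":["plan"]}

```bash
mkdir -p pics
cat > h.py <<'E'
import numpy as np, cv2
from workcell import readout, cams, ctrl, nets
def cam(n):
    m=cams.camera_model(n); f=240/np.tan(np.radians(m["fov_y"])/2)
    R=cv2.Rodrigues(np.array(m["rvec"],float))[0]; t=np.array(m["tvec"],float)
    return m,f,R,t
def ray(n,row,col):
    m,f,R,t=cam(n); d=np.array([(col-m["cx"])/f,(row-m["cy"])/f]); u=d.copy()
    for _ in range(20): u=d/(1+m["k1"]*(u@u))
    v=R.T@np.array([u[0],u[1],1]); return -R.T@t, v/np.linalg.norm(v)
def atz(n,row,col,z):
    o,v=ray(n,row,col); return o+v*(z-o[2])/v[2]
def proj(n,P):
    m,f,R,t=cam(n); c=R@np.array(P,float)+t; u=c[:2]/c[2]; u=u*(1+m["k1"]*(u@u)); return f*u[1]+m["cy"],f*u[0]+m["cx"]
def tri(a,b):
    (o1,v1),(o2,v2)=a,b
    A=np.array([v1,-v2]).T; s=np.linalg.lstsq(A,o2-o1,rcond=None)[0]
    p,q=o1+s[0]*v1,o2+s[1]*v2; return (p+q)/2,np.linalg.norm(p-q)
def save(n,f):
    im=cams.get_image(n); cv2.imwrite("pics/"+f,im[:,:,::-1]); return im
E
python3 - <<'E'
from h import *
print(readout.read_state())
R={}
for n in("scene","top"):
    save(n,n+"1.png")
    for t in("knee_grip","case"):
        r=nets.spot_point(n,t)[:2]; print(n,t,r)
        if r: R[n,t]=ray(n,*r[0]["pixel"])
for t in("knee_grip","case"):
    if ("scene",t) in R and ("top",t) in R: print(t,tri(R["scene",t],R["top",t]))
E
```

```text
{'t': 0.0, 'q': array([ 1.16419630e+00,  4.87494749e-02,  9.75301068e-02,  1.62198263e+00,
       -2.62997881e-05,  1.44298888e+00]), 'qd': array([-1.90533910e-04,  9.47968037e-04,  9.48505175e-04, -5.33813744e-04,
       -6.22701697e-04, -5.32589476e-05]), 'joint_torque': array([-1.95628450e-04, -3.38781273e+01,  3.20015752e+01,  2.02375429e-02,
       -1.24267608e-04, -1.41067846e-05]), 'ee_pos': array([144.31785779, 504.30083625, 302.68365435]), 'tcp_rot': array([-0.4364244 , -3.11051339,  0.00365492]), 'wrist_force': array([-0.9514374 , -0.18366399, -0.21663166]), 'ft_torque': array([-0.07558428, -0.00916601,  0.01078008]), 'grip_force': 0.0, 'gripper_width': 85.21725449328785}
scene knee_grip [{'pixel': [257.0, 337.4], 'p': 0.67}]
scene case [{'pixel': [288.2, 264.3], 'p': 0.84}]
top knee_grip [{'pixel': [248.7, 378.5], 'p': 0.57}]
top case [{'pixel': [287.6, 266.7], 'p': 0.71}]
knee_grip (array([ 591.07870468, -143.95924779,  154.16819962]), np.float64(2.0053558384888626))
case (array([586.66668765,  56.63183841,  -7.76903457]), np.float64(3.972008314256278))
```

View pics/scene1.png

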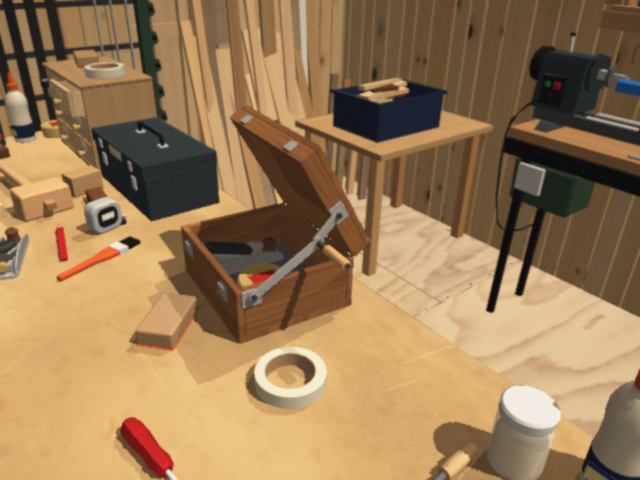

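View pics/top1.png

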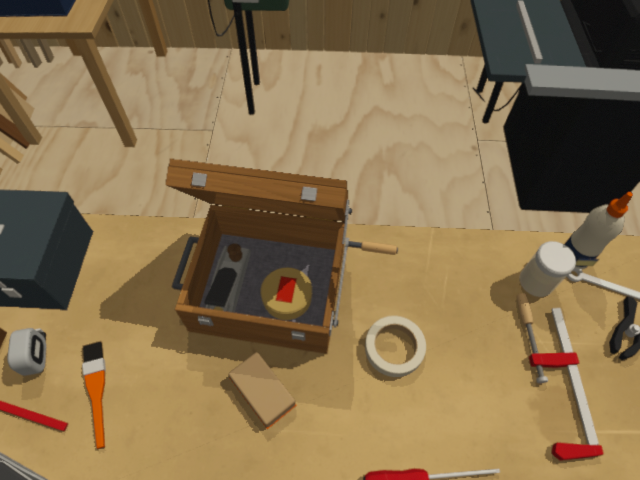

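The scene picture shows the grip at about (337,257). The top picture shows it from (362,246) to (398,250), and the case is slightly yawed. I'll overlay the model to check that yaw.

```bash
cat > ov.py <<'E'
from h import *
g=np.array([591,-144.]); yaw=np.radians(-7.6)
Rz=np.array([[np.cos(yaw),-np.sin(yaw)],[np.sin(yaw),np.cos(yaw)]])
o=g-Rz@np.array([30,-192]); print("origin",o)
im=cv2.imread("pics/top1.png"); L=[(-110,130,100),(-110,-130,100),(110,-130,100),(110,130,100)]
S=4;x0,y0=160,150
big=cv2.resize(im[y0:y0+145+65,x0:x0+250],None,fx=3.2,fy=3.2,interpolation=cv2.INTER_CUBIC); k=3.2
def px(p):
    w=o+Rz@np.array(p[:2]); r,c=proj("top",[*w,p[2]]); return int((c-x0)*k),int((r-y0)*k)
def line(a,b,col): cv2.line(big,px(a),px(b),col,1)
for i in range(4): line(L[i],L[(i+1)%4],(0,255,0))
line((-110,130,0),(-110,-130,0),(255,255,0))
line((30,-163,155),(30,-221,155),(0,0,255))
c,s=np.cos(1.06),np.sin(1.06)
f=lambda u,h,y:(110-u*c+h*s,y,100+u*s+h*c)
for h in(0,40): line(f(220,h,130),f(220,h,-130),(255,0,255))
cv2.imwrite("pics/ov1.png",big); print(big.shape)
E
python3 ov.py
```

```text
origin [586.65676072  50.28107544]
(672, 800, 3)
```

View pics/ov1.png

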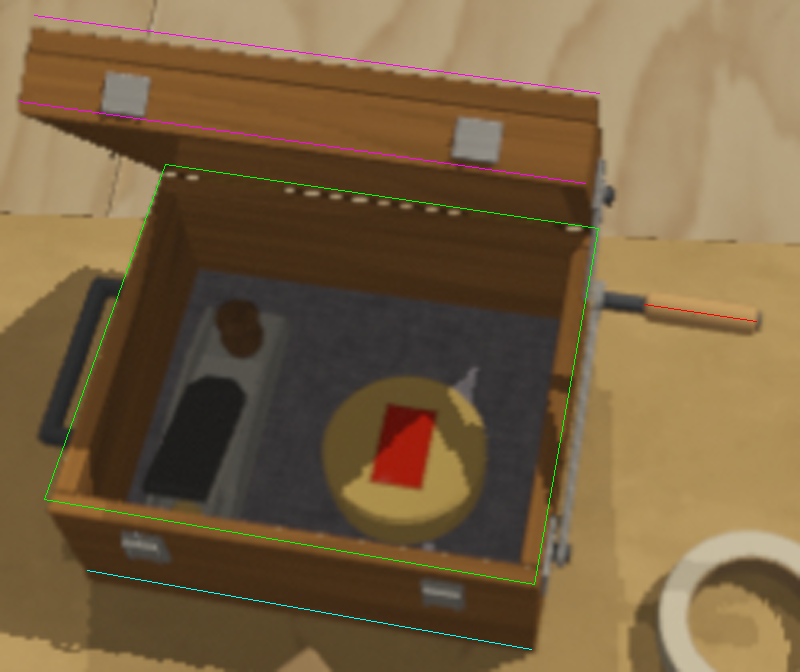

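The overlay fits well, so yaw is about -7.6° and the grip is at (591,-144,155). I'll go round the front of the lid.

Emit:
arm_command([
  [[18,-45,0],-5.5,85],
  [[18,-45,0],-5.5,85],
  [[18,-45,0],-5.5,85],
  [[18,-45,0],-5.5,85],
  [[18,-45,0],-5.5,85],
  [[18,-45,0],-5.5,85],
  [[18,-45,0],-5.5,85],
  [[18,-45,0],-5.5,85],
  [[18,-45,0],-5.5,85],
  [[18,-45,0],-5.5,85],
  [[18,-45,0],-5.5,85],
  [[18,-45,0],-5.5,85],
], force=40)

```text
t: 1.5
ee_pos: [360.7, -37.4, 304.2]
tcp_rot: [2.065, 2.366, 0.002]
wrist_force: [2.0, 0.5, 0.4]
gripper_width: 85.0
grip_force: 0.0
```

Emit:
arm_command([
  [[20,-45,0],-5.5,85],
  [[20,-40,0],-5.5,85],
  [[30,-20,0],-4.5,85],
  [[40,-4,0],0,85],
  [[40,0,0],0,85],
  [[40,0,0],0,85],
  [[30,0,0],0,85],
  [[10,0,0],0,85],
  [[0,0,0],0,85],
  [[0,0,0],0,85],
])

```text
t: 2.5
ee_pos: [590.1, -144.2, 303.6]
tcp_rot: [-2.361, -2.071, 0.001]
wrist_force: [-0.4, 0.3, -0.4]
gripper_width: 85.2
grip_force: 0.0
```

Run:
```python
from h import *
s=readout.read_state(); R=cv2.Rodrigues(s["tcp_rot"])[0]
print(s["ee_pos"],R[:,1],R[:,2],s["q"],s["t"])
save("wrist","w1.png")
r=nets.spot_point("wrist","knee_grip")[:2];print(r, proj("wrist",[591,-144,155]))
if r: print(atz("wrist",*r[0]["pixel"],155))
```

```text
[ 590.14358163 -144.20936243  303.64125551] [ 0.99152171 -0.12993604 -0.001149  ] [-1.12881050e-03  2.29019434e-04 -9.99999337e-01] [-3.49943174e-01  2.70096311e-01  3.47942728e-01  1.64978166e+00
 -1.71867320e-04  1.35115786e+00] 2.5
[{'pixel': [249.9, 324.0], 'p': 0.66}] (np.float64(246.0944171145281), np.float64(325.69889103971025))
[ 589.72354371 -146.16777254  155.        ]
```

View pics/w1.png

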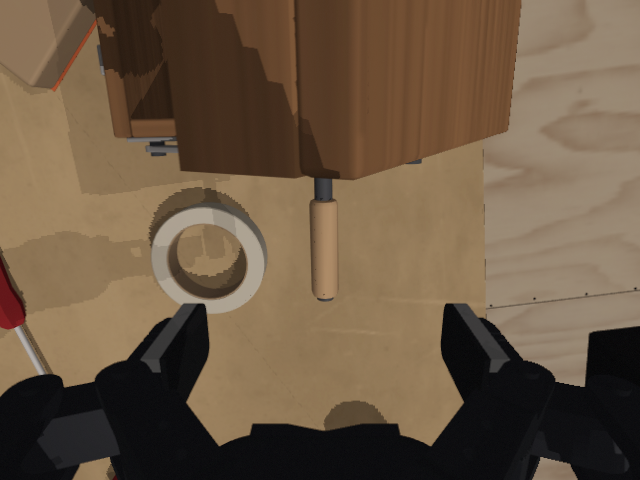

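The wrist picture shows the grip at (324,249), centred between the fingers. I'll descend and close.

Emit:
arm_command([
  [[0,-2,-30],0,85],
  [[0,0,-30],0,85],
  [[0,0,-25],0,85],
  [[0,0,-10],0,60],
  [[0,0,0],0,40],
  [[0,0,0],0,20],
  [[0,0,0],0,5],
  [[0,0,0],0,5],
  [[0,0,0],0,5],
  [[0,0,0],0,5],
], force=40)

```text
t: 3.6
ee_pos: [589.7, -146.4, 211.3]
tcp_rot: [2.361, 2.072, -0.002]
wrist_force: [-5.4, 0.2, 4.2]
gripper_width: 14.9
grip_force: 39.1
```

Emit:
arm_command([
  [[-1.8,0.2,3],0,5],
  [[-1.8,0.2,3],0,5],
  [[-1.9,0.3,2.9],0,5],
  [[-2,0.3,2.9],0,5],
  [[-2.1,0.3,2.9],0,5],
  [[-2.1,0.3,2.8],0,5],
  [[-2.2,0.3,2.7],0,5],
  [[-2.2,0.3,2.6],0,5],
  [[-2.4,0.3,2.6],0,5],
  [[-2.5,0.3,2.6],0,5],
  [[0,0,0],0,5],
  [[0,0,0],0,5],
])

```text
t: 4.8
ee_pos: [570.5, -144.2, 238.7]
tcp_rot: [2.359, 2.069, 0.003]
wrist_force: [3.9, -2.7, 1.0]
gripper_width: 14.7
grip_force: 39.4
```

Run:
```python
from h import *
print(readout.read_state()["ee_pos"]);save("scene","scene2.png")
im=cv2.imread("pics/scene2.png")[80:340,150:450]; cv2.imwrite("pics/s2c.png",cv2.resize(im,None,fx=2.2,fy=2.2))
```

```text
[ 570.48392483 -144.15193299  238.71739956]
```

View pics/s2c.png

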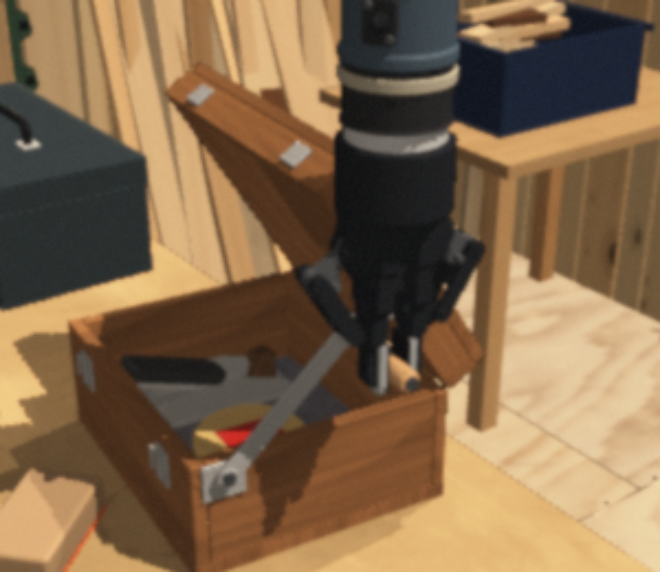

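The scene shows the knee lifted about 27 mm and the lid still up. I'll release, rise and swing round behind the lid.

Emit:
arm_command([
  [[0,0,0],0,30],
  [[0,0,0],0,50],
  [[0,0,0],0,85],
  [[0,0,0],0,85],
  [[0,0,0],0,85],
  [[0,-2,30],0,85],
  [[0,-3,40],0,85],
  [[0,-5,40],0,85],
  [[0,-5,32],0,40],
  [[0,0,0],0,0],
  [[0,0,0],0,0],
])

```text
t: 5.95
ee_pos: [569.8, -158.7, 379.8]
tcp_rot: [2.36, 2.07, 0.002]
wrist_force: [0.9, 0.0, -1.1]
gripper_width: 43.6
grip_force: 0.0
```

Run:
```python
from h import *
s=readout.read_state();print(s["ee_pos"],s["q"])
save("scene","scene3.png"); r=nets.spot_point("scene","knee_grip");print(r,proj("scene",[570.5,-144.2,183]))
a=ray("scene",*r[0]["pixel"]) if r else None
yaw=np.radians(-7.6);o=np.array([586.7,50.3])
p0=None
for A in np.linspace(1.02,0,18):
    P=np.array([110-200*np.cos(A)+40*np.sin(A)+14.5,100+200*np.sin(A)+40*np.cos(A)+73])
    w=np.array([o[0]+np.cos(yaw)*P[0],o[1]+np.sin(yaw)*P[0],P[1]])
    print(round(A,2),w.round(1),None if p0 is None else (w-p0).round(1)); p0=w
im=cv2.imread("pics/scene3.png")[80:340,150:450]; cv2.imwrite("pics/s3c.png",cv2.resize(im,None,fx=2.2,fy=2.2))
```

```text
[ 569.84372886 -158.6523536   379.7986075 ] [-3.84956096e-01  2.64781567e-01  4.95703383e-01  1.79962506e+00
  1.87323079e-04  1.31650324e+00]
[{'pixel': [243.5, 328.3], 'p': 0.77}] (np.float64(244.75112196205555), np.float64(326.8631182252448))
1.02 [640.1  43.2 364.4] None
0.96 [628.9  44.7 359.8] [-11.2   1.5  -4.6]
0.9 [617.9  46.1 354.5] [-11.    1.5  -5.2]
0.84 [607.3  47.5 348.6] [-10.6   1.4  -5.9]
0.78 [597.1  48.9 342.1] [-10.3   1.4  -6.5]
0.72 [587.2  50.2 334.9] [-9.8  1.3 -7.1]
0.66 [577.8  51.5 327.2] [-9.4  1.3 -7.7]
0.6 [568.9  52.7 318.9] [-8.9  1.2 -8.3]
0.54 [560.5  53.8 310.1] [-8.4  1.1 -8.8]
0.48 [552.6  54.9 300.8] [-7.9  1.1 -9.3]
0.42 [545.3  55.8 291.1] [-7.3  1.  -9.8]
0.36 [538.5  56.7 280.9] [ -6.7   0.9 -10.2]
0.3 [532.4  57.5 270.3] [ -6.1   0.8 -10.6]
0.24 [527.   58.3 259.4] [ -5.5   0.7 -10.9]
0.18 [522.2  58.9 248.2] [ -4.8   0.6 -11.2]
0.12 [518.   59.5 236.7] [ -4.1   0.6 -11.5]
0.06 [514.6  59.9 224.9] [ -3.4   0.5 -11.7]
0.0 [511.9  60.3 213. ] [ -2.7   0.4 -11.9]
```

View pics/s3c.png

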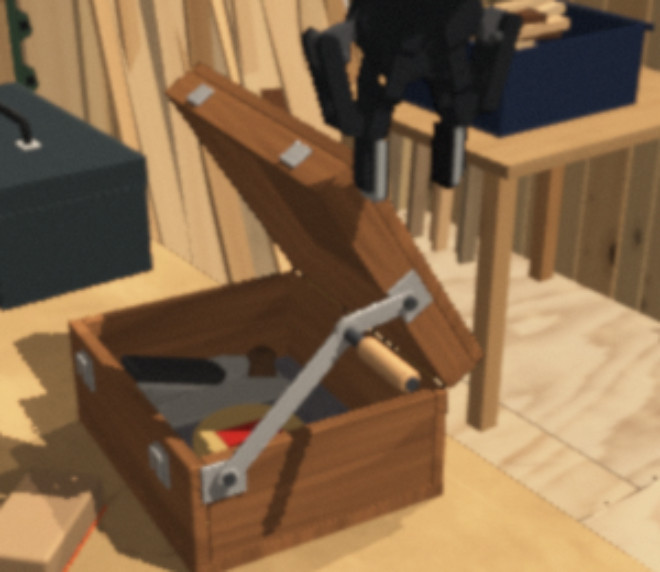

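The knee stays up past centre with the robot clear of it. Next is the move behind the lid.

Emit:
arm_command([
  [[35,0,0],0,0],
  [[40,0,0],0,0],
  [[30,15,0],0,0],
  [[3,40,0],0,0],
  [[0,45,0],0,0],
  [[0,45,0],0,0],
  [[0,40,0],0,0],
  [[0,15,0],0,0],
  [[0,2,-8],0,0],
  [[0,0,-8],0,0],
  [[0,0,0],0,0],
])

```text
t: 7.15
ee_pos: [676.8, 43.5, 359.5]
tcp_rot: [-2.358, -2.07, 0.007]
wrist_force: [-0.3, 0.4, 0.0]
gripper_width: -0.1
grip_force: 0.0
```

Run:
```python
from h import *
s=readout.read_state();print(s["ee_pos"],s["q"],s["wrist_force"])
save("scene","scene4.png")
im=cv2.imread("pics/scene4.png")[30:290,150:450]; cv2.imwrite("pics/s4c.png",cv2.resize(im,None,fx=2.2,fy=2.2))
```

```text
[676.84724298  43.51929445 359.51049293] [-3.44356655e-02  5.34961610e-01  8.08230786e-01  1.84998614e+00
 -4.26150927e-04  1.66656179e+00] [-0.25919017  0.40299573  0.00579464]
```

View pics/s4c.png

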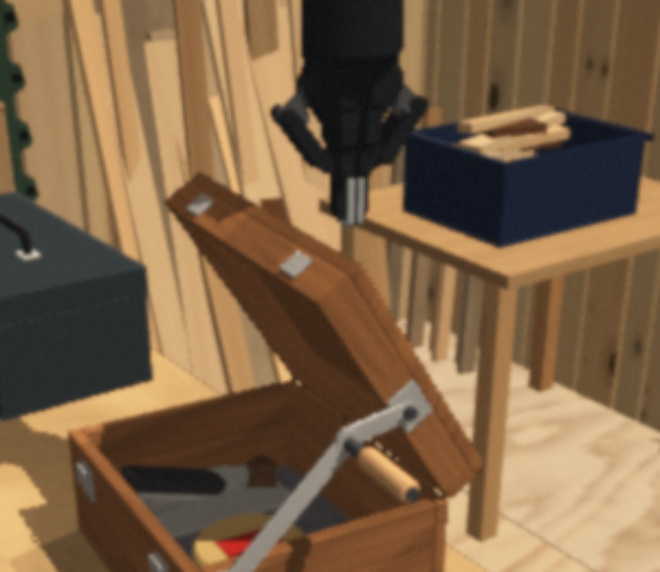

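The closed fingertips are behind the lid's outer face (tip at about (355,220) in the crop). I'll push slowly along the arc.

Emit:
arm_command([
  [[-8,0,2],0,0],
  [[-8,0,2],0,0],
  [[-8,0,0],0,0],
  [[-6,0.5,0],0,0],
  [[-5.6,0.7,-1],0,0],
  [[-5.6,0.7,-2.3],0,0],
  [[-5.6,0.7,-2.3],0,0],
  [[-5.5,0.7,-2.6],0,0],
  [[-5.5,0.7,-2.6],0,0],
  [[-5.3,0.7,-3],0,0],
  [[-5.3,0.7,-3],0,0],
])

```text
t: 8.3
ee_pos: [608.8, 48.8, 350.7]
tcp_rot: [2.361, 2.071, 0.001]
wrist_force: [0.8, -0.5, 3.4]
gripper_width: -0.0
grip_force: 1.4
```

Emit:
arm_command([
  [[-5.2,0.7,-3.3],0,0],
  [[-5.2,0.7,-3.3],0,0],
  [[-5,0.7,-3.6],0,0],
  [[-5,0.7,-3.6],0,0],
  [[-4.8,0.7,-3.8],0,0],
  [[-4.8,0.7,-3.8],0,0],
  [[-4.5,0.6,-4.1],0,0],
  [[-4.5,0.6,-4.1],0,0],
  [[-4.3,0.6,-4.4],0,0],
  [[-4.3,0.6,-4.4],0,0],
  [[-4,0.6,-4.6],0,0],
  [[-4,0.6,-4.6],0,0],
])

```text
t: 9.5
ee_pos: [553.0, 56.8, 301.9]
tcp_rot: [-2.361, -2.072, 0.001]
wrist_force: [-0.4, -0.6, 0.8]
gripper_width: -0.6
grip_force: 0.6
```

Emit:
arm_command([
  [[-3.7,0.5,-5],0,0],
  [[-3.7,0.5,-5],0,0],
  [[-3.4,0.5,-5.2],0,0],
  [[-3.4,0.5,-5.2],0,0],
  [[-3.1,0.4,-5.4],0,0],
  [[-3.1,0.4,-5.4],0,0],
  [[-2.8,0.4,-5.5],0,0],
  [[-2.8,0.4,-5.5],0,0],
  [[-2.4,0.3,-5.6],0,0],
  [[-2.4,0.3,-5.6],0,0],
])

```text
t: 10.5
ee_pos: [522.5, 61.0, 248.5]
tcp_rot: [-2.361, -2.072, 0.0]
wrist_force: [-0.4, -0.6, -0.0]
gripper_width: -0.0
grip_force: 0.0
```

Run:
```python
from h import *
s=readout.read_state();print(s["ee_pos"],s["wrist_force"])
save("scene","scene5.png")
im=cv2.imread("pics/scene5.png")[80:340,150:450]; cv2.imwrite("pics/s5c.png",cv2.resize(im,None,fx=2.2,fy=2.2))
```

```text
[522.47151242  60.95749472 248.50230798] [-0.43427207 -0.63515981 -0.0375739 ]
```

View pics/s5c.png

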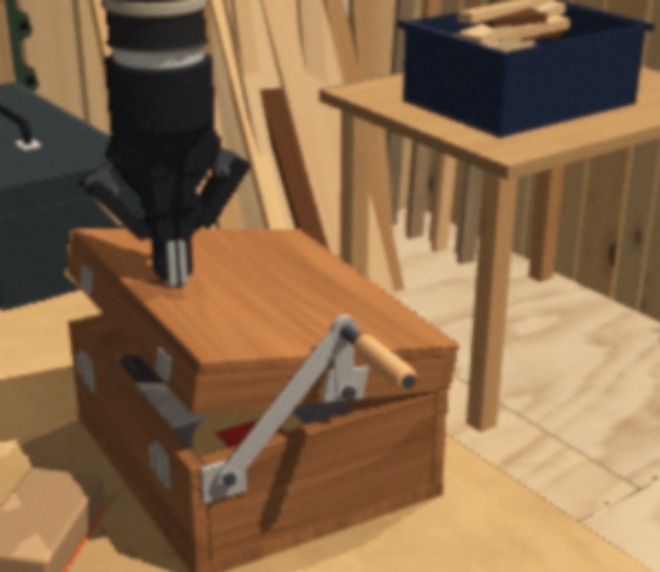

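The lid is nearly down (about 0.18 rad left), and the knee is folded upward and clear. I'll finish the push, slower.

Emit:
arm_command([
  [[-2.1,0.3,-5],0,0],
  [[-2.1,0.3,-5],0,0],
  [[-2,0.3,-5],0,0],
  [[-1.5,0.2,-5],0,0],
  [[-1.5,0.2,-4],0,0],
  [[-1,0.1,-3.5],0,0],
  [[-1,0.1,-3],0,0],
  [[-0.5,0.1,-2.5],0,0],
  [[0,0,-2],0,0],
  [[0,0,-1],0,0],
  [[0,0,0],0,0],
])

```text
t: 11.65
ee_pos: [511.0, 62.5, 213.0]
tcp_rot: [-2.361, -2.072, 0.0]
wrist_force: [0.1, 0.3, 0.4]
gripper_width: 0.2
grip_force: 0.0
```

Emit:
arm_command([
  [[0,0,-1.5],0,0],
  [[0,0,-1.5],0,0],
  [[0,0,0],0,0],
  [[0,0,0],0,0],
])

```text
t: 12.05
ee_pos: [511.2, 62.5, 212.6]
tcp_rot: [2.36, 2.071, 0.002]
wrist_force: [-3.9, 1.5, 8.0]
gripper_width: 0.2
grip_force: 4.1
```

Emit:
arm_command([
  [[0,0,-1.5],0,0],
  [[0,0,-1],0,0],
  [[0,0,0],0,0],
  [[0,0,0],0,0],
])

```text
t: 12.45
ee_pos: [511.1, 62.5, 212.5]
tcp_rot: [2.359, 2.071, 0.004]
wrist_force: [-6.7, -0.3, 16.6]
gripper_width: -0.2
grip_force: 8.4
```

Emit:
arm_command([
  [[0,0,6],0,0],
  [[0,0,20],0,0],
  [[0,0,35],0,0],
  [[-20,0,40],0,0],
  [[-40,0,20],0,0],
  [[-40,0,0],0,0],
  [[-20,0,0],0,0],
  [[0,0,0],0,0],
  [[0,0,0],0,0],
])

```text
t: 13.35
ee_pos: [391.5, 62.5, 328.8]
tcp_rot: [2.361, 2.071, 0.002]
wrist_force: [-0.3, -0.7, 0.3]
gripper_width: 0.0
grip_force: 0.0
```

Run:
```python
from h import *
s=readout.read_state();print(s["ee_pos"],s["wrist_force"],s["t"])
save("scene","scene6.png")
im=cv2.imread("pics/scene6.png")[80:340,150:450]; cv2.imwrite("pics/s6c.png",cv2.resize(im,None,fx=2.2,fy=2.2))
```

```text
[391.47183304  62.51239347 328.77809277] [-0.26539168 -0.66748774  0.33569545] 13.35
```

View pics/s6c.png

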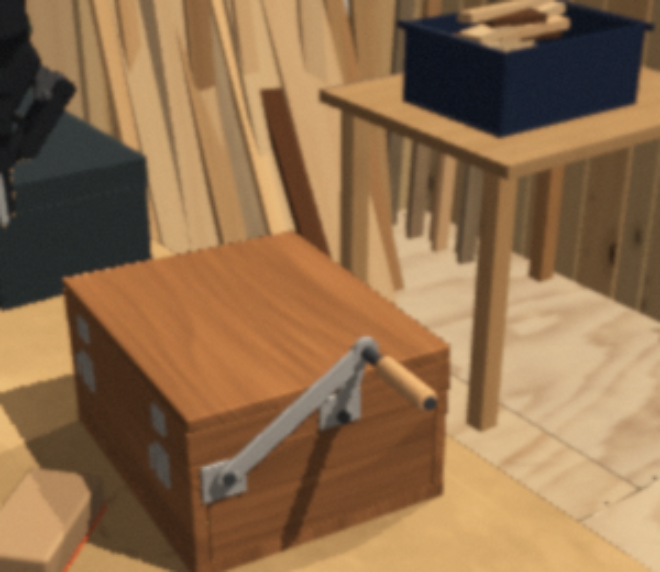

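The lid is flush and shut, with no gap along the seam, and the robot is clear of the case.

```bash
python3 -c "
from workcell import ctrl; print(ctrl.finish_job())"
```

```text
the job is handed in; nothing more can be done
None
```

I lifted the stay's knee about 27 mm so it unlocked and stayed up, let go of it, then lowered the lid until it was fully shut, and handed the job in at about 13.4 s with the robot touching nothing.

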